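# Hang the blue cuff bracelet on the display rail

### The arm

A 6-joint arm with a two-finger parallel gripper is mounted at the origin on a cart in front of the work surface, level with it; the furniture and walls round the work are solid. World frame = base frame: x ahead of the robot, y to its left, z up, the work surface at z = 0. Lengths are in m, angles in degrees, forces in N, time in s.
With the tool pointing down it reaches from about 0.25 to 0.725 m from the base axis. Payload 9.7 kg.
Tool frame: the origin (TCP) lies midway between the tips of the shut fingers; the grasp point (between the pads) lies 19 mm behind it; z points along the fingers, x is the direction in which the jaws open and shut, and the axes are right-handed (so a half turn about z gives the same grasp; the last joint's range is limited). The gripper opens to 85 mm and grips with 20 to 120 N. Pads are 22 mm wide; open, the fingers measure 114 mm over their backs; the gripper's body (76 mm by 85 mm) begins 54 mm behind the grasp point. The pads swing forward as they close: fully open they stand 13 mm farther back than shut.
Start: joints at [-69.844, 4.979, 10.078, 95.1, 0, 90], TCP at [0.19, -0.516, 0.231] pointing down, gripper open.
Joint ranges: [-179.16, 179.16], [-48.56, 103.87], [-65.8, 70.77], [-126.05, 130.52], [-82.76, 87.17], [-180, 180]. Speed limits (degrees/s): [127.2, 127.2, 147.25, 180, 180, 180].

### API

Orientations are given as [roll, pitch, yaw] about the fixed x, y, z axes, in that order (R = Rz(yaw) Ry(pitch) Rx(roll)).
In Python, from workcell import bot, optics gives the robot as it stands.
- The arm moves only by the shell command python3 -m creep 'ROWS' [FORCE]. ROWS is JSON, a list of rows, each a list of 7 numbers: the shift along the tool's x, y, z in m, then the turn, a rotation vector about the tool's x, y, z in rad, then the opening, from 0 (shut) to 1 (fully open). A call has 1 to 8 rows; each row is the pose to reach, as a shift and turn from the pose commanded when the call began, along the tool's axes at that moment; what a row does not reach only later rows make up. A row lasts 1/10 s, in which the tool goes at most 50 mm and 8.59 degrees, less where a joint would pass 70% of its speed; a pose out of reach is approached as far as the arm can. A call with a gripper value outside its range is refused whole. The fingers move at their own pace and stop on an object; FORCE is the grip in N (left out, the last holds). Time passes only in rows, so rows that repeat a pose let the fingers close. It gives the time, the measured TCP pose, the force and the opening at its end, in the units of the state.
- bot.get_obs(): the state, without advancing time (a new reading comes with each control period).
- optics.camera(name): name is "scene" or "top" or "wrist"; returns the picture (420x560x3 uint8, red, green, blue); there is no depth.
- optics.camera_params(name): a dict with "camera_matrix" (3x3 intrinsics, pixels), "R" (3x3) and "t" (3): a world point X has camera coordinates R X + t; the wrist camera has in their place "mount" (4x4, takes a point from camera to tool coordinates, whose origin is the TCP and whose axes are the tool frame's). Camera axes: x right, y down, z forward; pixel columns grow to the right and rows downward; lengths in m; the calibration is good to about 2 mm. A picture is of the moment at which its call begins: read the wrist's pose just before it. camera_params takes no time and is no camera call.
- bot.job_done(): hands the job in, once; it reports no verdict.
The state is a dict: "time": time; "q": joint angles; "qd": joint speeds; "joint_efforts": joint torques, N m; "ee_pos": TCP position; "tcp_rot": TCP orientation; "wrist_force": force on the tool from outside, world axes, zero at the start; "torque": the same for the moment, N m; "opening": finger opening in m.
Only numpy, scipy, OpenCV 4.12 (cv2) and the standard library are available. Lean on these libraries where they do the work, as an engineer would, in place of code of your own. Each camera call takes 0.05 s, during which the arm holds its last target.

### The job

Hang the blue cuff bracelet over the bar of the brass display rail, near the middle of the bar and square to it, crown up, with its open side straddling the bar. Let it hang there at rest, and leave the red and green cuffs standing where they are.

Things in the scene. Friction and masses are not known exactly. Their poses are not given: they have to be found in the camera images.
- blue_cuff: blue cuff bracelet, brass edges, 70 g: rigid upside-down U standing on its feet, 56 mm across (x), 32 wide (y, the bracelet's axis), 58 tall, 4 thick. Origin midway between the feet, on the counter; z up to the crown. Sides flat and parallel 13 to 30 mm up (grip there from outside, along x); half-round crown above, its inner underside 54 mm up; gap between the feet 35 mm. Same turned half round
- display_rail: fixed rail: bent 12 mm brass rod, one horizontal bar on two posts, on a dark wooden foot 90 (x) by 230 (y) by 18 mm. Origin at the centre of the foot's underside, on the counter; z up. The bar runs along y straight above the origin, its axis 140 mm and its top 146 mm up; posts 100 mm either side of the middle, no higher than the bar. Nothing hangs on it at the start
- red_cuff: a cuff bracelet of the same shape and size, red; must stay where it stands. Origin and axes as for the blue one
- green_cuff: a cuff bracelet of the same shape and size, green; must stay where it stands. Origin and axes as for the blue one
Things that resemble listed ones, but are neither listed nor needed, are in the scene too. What is shaped like the blue_cuff but orange is not meant.

How it is judged (in metres and radians):
At the end, for the whole second after the job is handed in: the blue cuff hangs on the bar with its crown resting on it (origin 82 to 102 mm above the rail's underside and within 20 mm sideways of the bar), within 45 mm of the bar's middle along it, crown up within 20 degrees, its axis within 20 degrees of the bar, and at rest (z of blue_cuff in the frame of display_rail between 0.082 and 0.102 m and x of blue_cuff in the frame of display_rail between -0.02 and 0.02 m and y of blue_cuff in the frame of display_rail between -0.045 and 0.045 m and angle between blue_cuff's own z axis and vertical below 0.35 rad and angle between the y axis of blue_cuff and the y axis of display_rail, either way round below 0.35 rad and linear speed of blue_cuff below 0.03 m/s and contact force between blue_cuff and display_rail above 0.1 N); the robot touches nothing.
It fails at once if the red cuff is moved more than 15 mm or knocked over (distance of red_cuff from where it was at the start of the episode above 0.015 m or angle between red_cuff's own z axis and vertical above 0.35 rad).
It fails at once if the green cuff is moved more than 15 mm or knocked over (distance of green_cuff from where it was at the start of the episode above 0.015 m or angle between green_cuff's own z axis and vertical above 0.35 rad).
It also fails if it takes over 38 s, if anything falls off the work surface, if the arm or the gripper's body presses on something with over 40 N, if the wrist force passes 120 N, or if a joint passes its speed limit or range.

## Working session

There is one attempt and no reset: what is moved stays moved. The work goes in short steps, Python scripts to look and compute and a shell command to move; the robot and the scene stay as the last step left them, time stands still between calls to the robot, and variables do not carry over. Pictures are saved under pics/ and viewed, and the job is handed in when it is done.

```bash
ls; mkdir -p pics; python3 - <<'E'
from workcell import bot, optics
import cv2
o=bot.get_obs(); print({k:o[k] for k in ('time','ee_pos','tcp_rot','opening')})
for n in ("scene","top"):
    im=optics.camera(n); cv2.imwrite(f"pics/{n}0.png",im[:,:,::-1]); p=optics.camera_params(n); print(n,p)
print(optics.camera_params("wrist"))
E
```

```text
pics
{'time': 0.0, 'ee_pos': array([ 0.18944154, -0.51610261,  0.23057852]), 'tcp_rot': array([-1.79997857e+02,  7.53676197e-02, -6.98461882e+01]), 'opening': 0.08524925371209557}
scene {'camera_matrix': array([[485.99819184,   0.        , 279.26786194],
       [  0.        , 485.99819184, 215.7519807 ],
       [  0.        ,   0.        ,   1.        ]]), 'R': array([[-0.7069577 , -0.70718091, -0.01029383],
       [-0.4803503 ,  0.4907797 , -0.7269105 ],
       [ 0.51910923, -0.50895033, -0.68665505]]), 't': array([0.42018734, 0.24160828, 0.75184601])}
top {'camera_matrix': array([[424.46493311,   0.        , 278.53943636],
       [  0.        , 424.46493311, 209.3565414 ],
       [  0.        ,   0.        ,   1.        ]]), 'R': array([[-0.02715993, -0.99956533,  0.01146694],
       [-0.97976451,  0.02434281, -0.19866789],
       [ 0.1983024 , -0.0166307 , -0.97999978]]), 't': array([0.07774122, 0.5239142 , 0.80900787])}
{'camera_matrix': array([[315.93091099,   0.        , 280.77636849],
       [  0.        , 315.93091099, 208.89566035],
       [  0.        ,   0.        ,   1.        ]]), 'mount': array([[ 9.99999766e-01,  6.55975785e-04,  1.96130805e-04,
        -4.07130039e-04],
       [-6.84417378e-04,  9.49975459e-01,  3.12323806e-01,
        -8.10386361e-02],
       [ 1.85574024e-05, -3.12323867e-01,  9.49975685e-01,
        -1.42657284e-01],
       [ 0.00000000e+00,  0.00000000e+00,  0.00000000e+00,
         1.00000000e+00]])}
```

View pics/scene0.png

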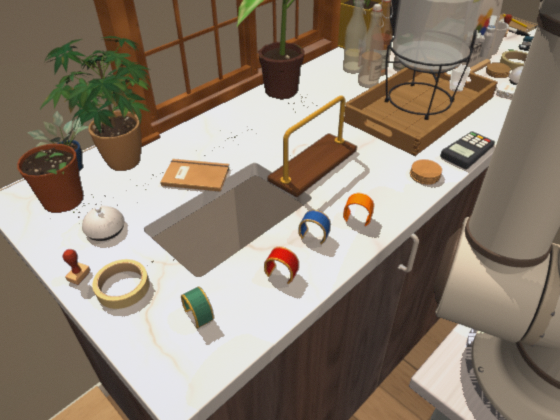

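View pics/top0.png

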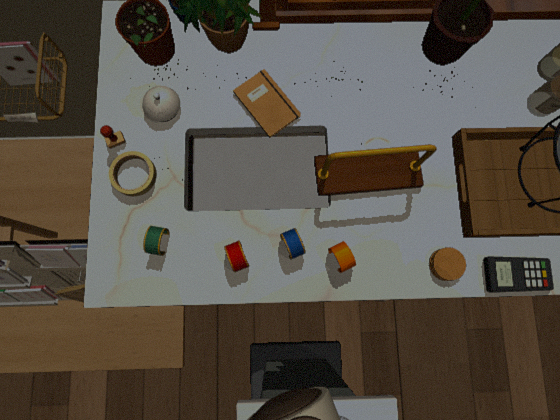

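The scene shows four cuffs. Candidates for the blue cuff:
- blue: scene (315,226), top (292,243)
- orange: scene (359,208), top (342,257), a decoy
- red: scene (282,264), top (236,257)
- green: scene (197,306), top (156,241)

The brass ring at scene (121,284) isn't U-shaped. I choose the blue one and check it in a close crop.

```bash
cat > h.py <<'E'
import numpy as np, cv2
from workcell import bot, optics
from scipy.spatial.transform import Rotation as Ro
def ray(n,uv,pose=None):
    p=optics.camera_params(n); K=p["camera_matrix"]
    d=np.linalg.inv(K)@np.array([uv[0],uv[1],1.])
    if n=="wrist":
        pos,rot=pose; Rt=Ro.from_euler('xyz',rot,degrees=True).as_matrix(); M=p["mount"]
        return Rt@M[:3,3]+pos, Rt@M[:3,:3]@d
    return -p["R"].T@p["t"], p["R"].T@d
def onz(n,uv,z,pose=None):
    c,d=ray(n,uv,pose); return c+d*(z-c[2])/d[2]
def proj(n,X,pose=None):
    p=optics.camera_params(n); K=p["camera_matrix"]; X=np.asarray(X,float)
    if n=="wrist":
        pos,rot=pose; Rt=Ro.from_euler('xyz',rot,degrees=True).as_matrix(); M=p["mount"]
        x=M[:3,:3].T@(Rt.T@(X-pos)-M[:3,3])
    else: x=p["R"]@X+p["t"]
    x=K@x; return x[:2]/x[2]
def tri(obs):
    A=np.zeros((3,3));b=np.zeros(3)
    for c,d in obs:
        d=d/np.linalg.norm(d);P=np.eye(3)-np.outer(d,d);A+=P;b+=P@c
    return np.linalg.solve(A,b)
E
python3 - <<'E'
from h import *
s=cv2.imread('pics/scene0.png');t=cv2.imread('pics/top0.png')
cv2.imwrite('pics/c1.png',np.hstack([cv2.resize(s[185:285,255:385],None,fx=3,fy=3,interpolation=2),cv2.resize(t[210:285,215:365],None,fx=2.6,fy=4*1.0,interpolation=2)]))
a=cv2.resize(s[90:200,255:365],None,fx=3.5,fy=3.5,interpolation=2);b=cv2.resize(t[135:235,305:445],None,fx=2.8,fy=2.8,interpolation=2)
b=cv2.copyMakeBorder(b,0,a.shape[0]-b.shape[0],0,0,0)
cv2.imwrite('pics/c2.png',np.hstack([a,b]))
def mask(im,lo,hi):
    m=cv2.inRange(cv2.cvtColor(im,cv2.COLOR_BGR2HSV),lo,hi); n,l,st,c=cv2.connectedComponentsWithStats(m); 
    i=1+np.argmax(st[1:,4]); return st[i],c[i]
for nm,im in (("scene",s),("top",t)):
    st,c=mask(im,(100,120,50),(125,255,255)); print(nm,st,c)
    if nm=="scene":cs=c
    else: ct=c
print(tri([ray("scene",cs),ray("top",ct)]), onz("top",ct,.05))
for uv in [(236,257),(342,257),(156,241)]: print(uv,onz("top",uv,.045))
E
```

```text
scene [304 211  25  22 218] [318.12385321 218.51376147]
top [283 229  20  27 294] [292.86054422 241.45578231]
[0.45733891 0.03501228 0.0472371 ] [0.45986711 0.03714276 0.05      ]
(236, 257) [0.43221674 0.1515795  0.045     ]
(342, 257) [ 0.42666902 -0.06051681  0.045     ]
(156, 241) [0.46848227 0.31181397 0.045     ]
```

View pics/c1.png

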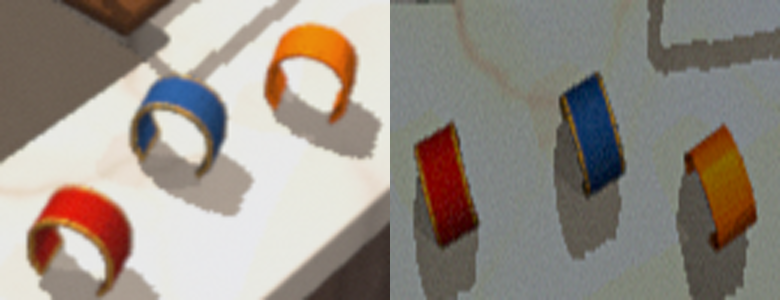

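View pics/c2.png

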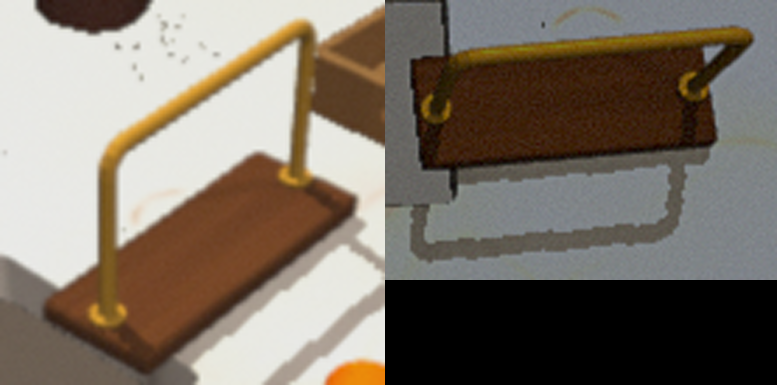

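The crops confirm the choice: the blue cuff, with brass edges, stands alone at scene (315,226). In the top view it runs nearly along world x. The rail is upright, with bar corners at top (330,155) and (435,149). Next I get the rail pose and the first shift.

```bash
python3 - <<'E'
from h import *
L=lambda x,y:(305+(x-385)/2.8-.3,135+y/2.8-.3)
S=lambda x,y:(255+x/3.5-.3,90+y/3.5-.3)
A=onz("top",L(455,57),.14);B=onz("top",L(748,38),.14)
print("bar",A,B,(A+B)/2,np.degrees(np.arctan2(*(A-B)[1::-1])))
A=onz("top",L(435,108),.02);B=onz("top",L(694,87),.02)
print("posts",A,B,(A+B)/2,np.degrees(np.arctan2(*(A-B)[1::-1])))
A=onz("scene",S(107,313),.02);B=onz("scene",S(295,175),.02)
print("posts scene",A,B,(A+B)/2,np.degrees(np.arctan2(*(A-B)[1::-1])))
A=onz("scene",S(112,157),.14);B=onz("scene",S(305,30),.14)
print("bar scene",A,B,(A+B)/2)
# first move
o=bot.get_obs(); R0=Ro.from_euler('xyz',o["tcp_rot"],degrees=True)
print(R0.inv().apply(np.array([.455,.036,.23])-o["ee_pos"]), (R0.inv()*Ro.from_euler('xyz',[180,0,20],degrees=True)).as_rotvec())
E
```

```text
bar [ 0.60908886 -0.03280696  0.14      ] [ 0.61785657 -0.2305073   0.14      ] [ 0.61347271 -0.13165713  0.14      ] 92.5393178918521
posts [ 0.60887941 -0.03302193  0.02      ] [ 0.62091626 -0.23373827  0.02      ] [ 0.61489783 -0.1333801   0.02      ] 93.43188713350682
posts scene [ 0.60762677 -0.03224366  0.02      ] [ 0.62040835 -0.23096747  0.02      ] [ 0.61401756 -0.13160557  0.02      ] 93.68009947687482
bar scene [ 0.6018379  -0.03078784  0.14      ] [ 0.61370836 -0.21906893  0.14      ] [ 0.60777313 -0.12492838  0.14      ]
[-0.42682257 -0.43953898  0.00115387] [-9.41675499e-04  9.61505648e-04 -1.56810638e+00]
```

```bash
python3 -m creep '[[-0.427,-0.44,0,0,0,-1.568,1],[-0.427,-0.44,0,0,0,-1.568,1],[-0.427,-0.44,0,0,0,-1.568,1],[-0.427,-0.44,0,0,0,-1.568,1],[-0.427,-0.44,0,0,0,-1.568,1],[-0.427,-0.44,0,0,0,-1.568,1],[-0.427,-0.44,0,0,0,-1.568,1],[-0.427,-0.44,0,0,0,-1.568,1]]'; python3 - <<'E'
from h import *
o=bot.get_obs(); R0=Ro.from_euler('xyz',o["tcp_rot"],degrees=True)
print(o["time"],o["ee_pos"],o["tcp_rot"],o["q"])
print(R0.inv().apply(np.array([.455,.036,.23])-o["ee_pos"]), (R0.inv()*Ro.from_euler('xyz',[180,0,20],degrees=True)).as_rotvec())
E
```

```text
time: 0.9
ee_pos: [0.3632, -0.154, 0.2312]
tcp_rot: [180.0, -0.0, -0.8]
wrist_force: [1.2, -1.4, 0.2]
opening: 0.0854
0.9 [ 0.36322138 -0.15395654  0.23120971] [ 1.79994304e+02 -1.59466451e-02 -7.58812876e-01] [-2.29708940e+01 -1.61099512e+01 -9.35115636e+00  9.67418783e+01
  7.55122738e-04  6.77879197e+01]
[ 0.08925456 -0.19115546  0.00121554] [ 1.48742943e-04 -2.57260973e-04 -3.62309645e-01]
```

```bash
python3 -m creep '[[0.09,-0.19,0,0,0,-0.362,1],[0.09,-0.19,0,0,0,-0.362,1],[0.09,-0.19,0,0,0,-0.362,1],[0.09,-0.19,0,0,0,-0.362,1],[0.09,-0.19,0,0,0,-0.362,1],[0.09,-0.19,0,0,0,-0.362,1],[0.09,-0.19,0,0,0,-0.362,1]]'; python3 - <<'E'
from h import *
o=bot.get_obs(); im=optics.camera("wrist")
print(o["ee_pos"],o["tcp_rot"],o["q"],o["qd"].round(2))
cv2.imwrite('pics/w1.png',im[:,:,::-1])
E
```

```text
time: 1.6
ee_pos: [0.4562, 0.0319, 0.2311]
tcp_rot: [180.0, 0.0, 19.7]
wrist_force: [0.1, -0.1, 0.3]
opening: 0.0853
[0.45622676 0.03188239 0.23107204] [1.79995831e+02 4.99220399e-02 1.96638517e+01] [ 4.00838601e+00 -7.59728576e+00 -2.28700643e+00  9.53572243e+01
 -1.74860656e-02  7.43445396e+01] [-1.43 -0.74 -0.25 -0.08 -0.01 -0.05]
```

View pics/w1.png

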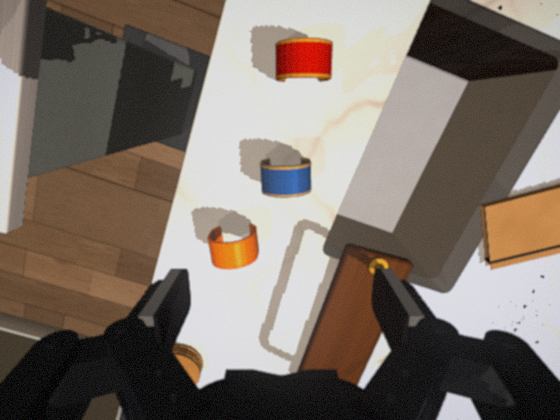

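The wrist view shows the blue cuff at (286,178), with its brass edges almost horizontal in the image, so the yaw is nearly right. Red is at (304,59), orange at (234,246), and the rail is at lower right. Measuring in a crop.

```bash
python3 - <<'E'
from h import *
im=cv2.imread('pics/w1.png')
pose=(np.array([0.45622676,0.03188239,0.23107204]),[1.79995831e+02,4.99220399e-02,1.96638517e+01])
m=cv2.inRange(cv2.cvtColor(im,cv2.COLOR_BGR2HSV),(100,110,40),(128,255,255)); m[:150]=0;m[210:]=0
n,l,st,c=cv2.connectedComponentsWithStats(m); i=1+np.argmax(st[1:,4]); print(st[i],c[i])
mm=(l==i); cols=np.where(mm.any(0))[0]
top=[np.where(mm[:,k])[0].min() for k in cols]; bot_=[np.where(mm[:,k])[0].max() for k in cols]
k=slice(5,-5); print(np.degrees(np.arctan(np.polyfit(cols[k],top[k],1)[0])),np.degrees(np.arctan(np.polyfit(cols[k],bot_[k],1)[0])))
x0,y0,w,h=st[i][:4]
for uv,z in (((x0,y0+h/2),.03),((x0+w,y0+h/2),.03),((x0+w/2,np.median(bot_)+1),.057),((x0+w/2,np.median(top)),.057)): print(uv,onz("wrist",uv,z,pose))
cv2.imwrite('pics/w1c.png',cv2.resize(im[150:210,245:330],None,fx=8,fy=8,interpolation=2))
print(top,bot_)
E
```

```text
[ 262  167   48   27 1053] [286.31623932 180.8679962 ]
-2.481118790038137 -1.435385543244518
(np.int32(262), np.float64(180.5)) [0.43686462 0.02593044 0.03      ]
(np.int32(310), np.float64(180.5)) [0.48711038 0.04394952 0.03      ]
(np.float64(286.0), np.float64(193.0)) [0.4640435  0.02821492 0.057     ]
(np.float64(286.0), np.float64(170.0)) [0.45578631 0.05090369 0.057     ]
[np.int64(169), np.int64(170), np.int64(170), np.int64(170), np.int64(170), np.int64(170), np.int64(170), np.int64(170), np.int64(171), np.int64(171), np.int64(171), np.int64(171), np.int64(171), np.int64(171), np.int64(171), np.int64(171), np.int64(171), np.int64(171), np.int64(171), np.int64(171), np.int64(171), np.int64(171), np.int64(171), np.int64(171), np.int64(171), np.int64(171), np.int64(171), np.int64(171), np.int64(171), np.int64(170), np.int64(170), np.int64(170), np.int64(170), np.int64(170), np.int64(170), np.int64(170), np.int64(170), np.int64(170), np.int64(169), np.int64(169), np.int64(169), np.int64(169), np.int64(169), np.int64(169), np.int64(168), np.int64(168), np.int64(168), np.int64(167)] [np.int64(173), np.int64(184), np.int64(189), np.int64(190), np.int64(191), np.int64(191), np.int64(191), np.int64(192), np.int64(192), np.int64(192), np.int64(192), np.int64(192), np.int64(192), np.int64(193), np.int64(193), np.int64(193), np.int64(193), np.int64(193), np.int64(193), np.int64(193), np.int64(193), np.int64(193), np.int64(193), np.int64(193), np.int64(193), np.int64(193), np.int64(193), np.int64(193), np.int64(193), np.int64(193), np.int64(193), np.int64(192), np.int64(192), np.int64(192), np.int64(192), np.int64(192), np.int64(192), np.int64(191), np.int64(191), np.int64(191), np.int64(191), np.int64(191), np.int64(190), np.int64(190), np.int64(190), np.int64(189), np.int64(188), np.int64(188)]
```

View pics/w1c.png

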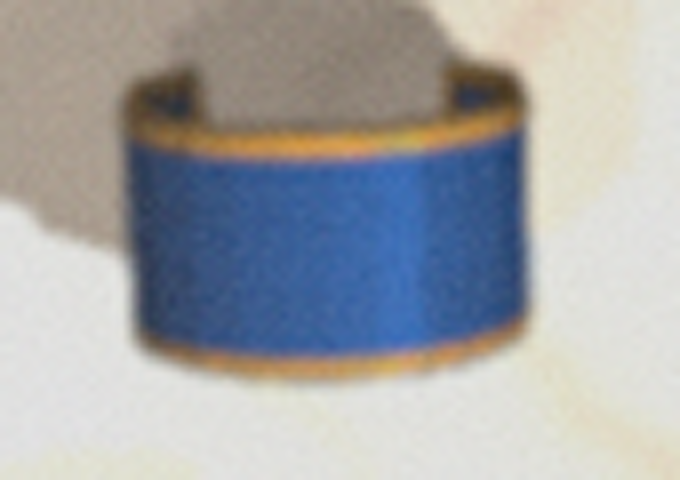

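```bash
python3 - <<'E'
from h import *
pose=(np.array([0.45622676,0.03188239,0.23107204]),[1.79995831e+02,4.99220399e-02,1.96638517e+01])
a=onz("wrist",(286.2,166),.058,pose);b=onz("wrist",(286.2,197),.058,pose);print(a,b,np.linalg.norm(a-b),(a+b)/2)
# corners at z~.03: left/right silhouette, bottom and top edge ends
P=[onz("wrist",(245+x/8,150+y/8),.03,pose) for x,y in ((128,98),(525,78),(137,345),(527,318))]
for p in P: print(p)
for i,j in ((0,1),(2,3)): d=P[j]-P[i]; print(np.degrees(np.arctan2(d[1],d[0])),np.linalg.norm(d))
c=sum(P)/4; print(c)
o=bot.get_obs(); R0=Ro.from_euler('xyz',o["tcp_rot"],degrees=True); print(o["time"],o["ee_pos"],o["tcp_rot"])
t=np.array([*((a+b)/2*.5+c*.5)[:2],.13]); print(t,R0.inv().apply(t-o["ee_pos"]))
E
```

```text
[0.45450253 0.05497972 0.058     ] [0.46560386 0.02449461 0.058     ] 0.03244351481945693 [0.46005319 0.03973716 0.058     ]
[0.42932198 0.04487118 0.03      ]
[0.47933605 0.06570413 0.03      ]
[0.44164573 0.01219925 0.03      ]
[0.49190032 0.03439289 0.03      ]
22.613765543578154 0.05417951060909497
23.827413844851407 0.0549370666803532
[0.46055102 0.03929186 0.03      ]
1.65 [0.45616711 0.03143675 0.23127084] [1.79991122e+02 2.54030835e-02 1.95981724e+01]
[0.46030211 0.03951451 0.13      ] [ 0.0066498  -0.00623853  0.10126694]
```

Two estimates agree: the cuff is at (0.460, 0.0395) with yaw 23°. Its measured size of 54–55 × 32 mm fits. Moving in over it and down most of the way.

```bash
python3 -m creep '[[0.0065,-0.006,0,0,0,-0.063,1],[0.0065,-0.006,0.04,0,0,-0.063,1],[0.0065,-0.006,0.08,0,0,-0.063,1],[0.0065,-0.006,0.11,0,0,-0.063,1],[0.0065,-0.006,0.13,0,0,-0.063,1],[0.0065,-0.006,0.14,0,0,-0.063,1],[0.0065,-0.006,0.14,0,0,-0.063,1],[0.0065,-0.006,0.14,0,0,-0.063,1]]' 30; python3 - <<'E'
from h import *
o=bot.get_obs(); im=optics.camera("wrist")
print(o["ee_pos"],o["tcp_rot"])
cv2.imwrite('pics/w2.png',im[:,:,::-1])
E
```

```text
time: 2.45
ee_pos: [0.4611, 0.0396, 0.0924]
tcp_rot: [180.0, -0.1, 23.2]
wrist_force: [0.4, -0.0, 1.0]
opening: 0.0853
[0.46107784 0.03964324 0.09244132] [ 1.79975107e+02 -7.34503497e-02  2.32015353e+01]
```

View pics/w2.png

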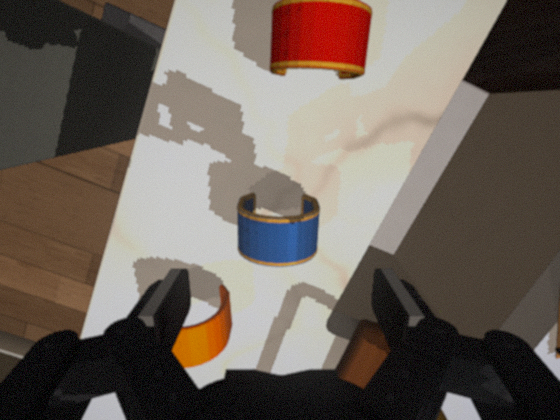

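The cuff is square and centred between the fingers: cuff centre at column 278, image centre at 281. The orange cuff at (203,325) stays clear, about 60 mm to the side in tool y. Descending and gripping.

```bash
python3 -m creep '[[0,0,0.03,0,0,0,1],[0,0,0.055,0,0,0,1],[0,0,0.075,0,0,0,1],[0,0,0.085,0,0,0,1],[0,0,0.089,0,0,0,1],[0,0,0.089,0,0,0,1],[0,0,0.089,0,0,0,1]]'; python3 - <<'E'
from h import *
o=bot.get_obs(); im=optics.camera("wrist")
cv2.imwrite('pics/w3.png',im[:,:,::-1])
E
```

```text
time: 3.2
ee_pos: [0.4615, 0.0403, 0.0035]
tcp_rot: [180.0, -0.1, 23.3]
wrist_force: [-0.1, -0.9, 0.2]
opening: 0.0855
```

View pics/w3.png

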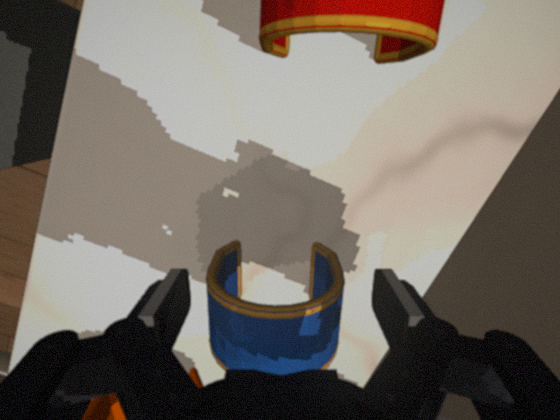

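Both fingers flank the cuff: the cuff spans columns 207–343 and the fingers sit at 188 and 373. Closing.

```bash
python3 -m creep '[[0,0,0,0,0,0,0.55],[0,0,0,0,0,0,0.4],[0,0,0,0,0,0,0.4],[0,0,0,0,0,0,0.4],[0,0,0,0,0,0,0.4],[0,0,0,0,0,0,0.4]]' 35; python3 -m creep '[[0,0,-0.005,0,0,0,0.4],[0,0,-0.01,0,0,0,0.4],[0,0,-0.02,0,0,0,0.4],[0,0,-0.03,0,0,0,0.4],[0,0,-0.03,0,0,0,0.4]]'; python3 - <<'E'
from h import *
im=optics.camera("wrist")
cv2.imwrite('pics/w4.png',im[:,:,::-1])
im=optics.camera("scene")
cv2.imwrite('pics/s4.png',cv2.resize(im[150:330,200:480,::-1],None,fx=2.5,fy=2.5))
E
```

```text
time: 3.85
ee_pos: [0.4611, 0.0403, 0.0029]
tcp_rot: [180.0, -0.1, 23.3]
wrist_force: [-1.6, 0.2, 6.6]
opening: 0.0556
time: 4.35
ee_pos: [0.4617, 0.0403, 0.0342]
tcp_rot: [180.0, -0.1, 23.3]
wrist_force: [1.2, -0.2, -0.1]
opening: 0.0552
```

View pics/w4.png

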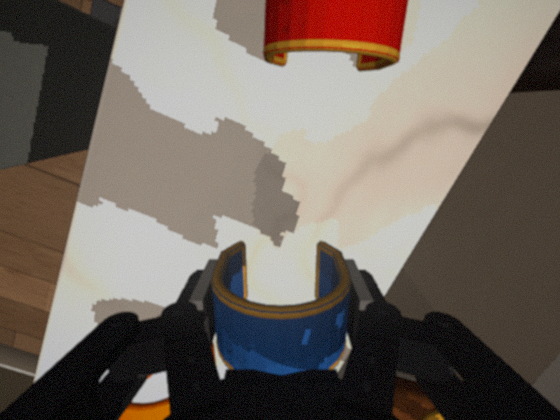

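View pics/s4.png

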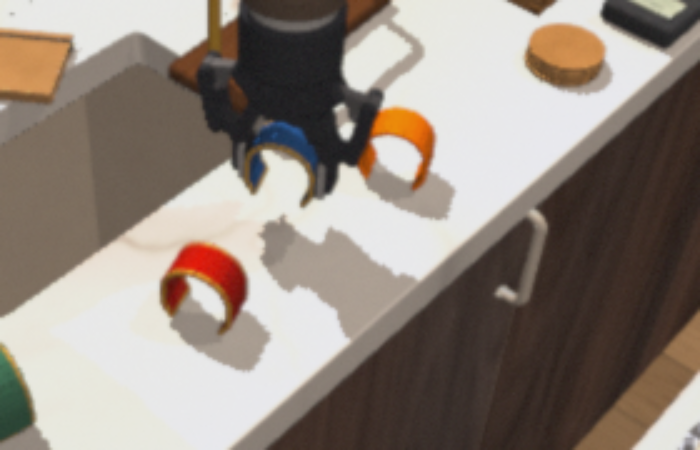

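The cuff is held at 55 mm opening and has lifted level. Its shadow is clear of the counter, and red and orange haven't moved. Now I lift it above bar height and compute the transfer.

```bash
python3 -m creep '[[0,0,-0.03,0,0,0,0.4],[0,0,-0.07,0,0,0,0.4],[0,0,-0.11,0,0,0,0.4],[0,0,-0.14,0,0,0,0.4],[0,0,-0.155,0,0,0,0.4],[0,0,-0.165,0,0,0,0.4],[0,0,-0.165,0,0,0,0.4]]'; python3 - <<'E'
from h import *
o=bot.get_obs(); R0=Ro.from_euler('xyz',o["tcp_rot"],degrees=True)
print(o["ee_pos"],o["q"],R0.inv().apply(np.array([.613,-.132,.199])-o["ee_pos"]), (R0.inv()*Ro.from_euler('xyz',[180,0,3.4],degrees=True)).as_rotvec())
E
```

```text
time: 5.15
ee_pos: [0.461, 0.0402, 0.1979]
tcp_rot: [180.0, -0.1, 23.3]
wrist_force: [-0.1, 0.3, -1.5]
opening: 0.0553
[0.46103909 0.04022718 0.19787224] [ 4.98661898e+00 -7.55366713e+00 -5.93751561e+00  9.15575049e+01
 -3.60968692e-06  7.17254966e+01] [ 0.07159339  0.2182407  -0.00098811] [ 1.49345336e-04 -1.01782106e-03  3.46641948e-01]
```

```bash
python3 -m creep '[[0.01,0.03,0,0,0,0.05,0.4],[0.022,0.066,0,0,0,0.11,0.4],[0.036,0.11,0,0,0,0.18,0.4],[0.05,0.153,0,0,0,0.25,0.4],[0.062,0.19,0,0,0,0.31,0.4],[0.069,0.21,0,0,0,0.34,0.4],[0.0715,0.218,0,0,0,0.347,0.4],[0.0715,0.218,0,0,0,0.347,0.4]]'; python3 -m creep '[[0,0,0,0,0,0,0.4],[0,0,0,0,0,0,0.4]]'; python3 - <<'E'
from h import *
o=bot.get_obs(); print(o["ee_pos"],o["tcp_rot"])
for n in ("wrist","scene","top"):
    im=optics.camera(n)
    cv2.imwrite(f'pics/{n}5.png',im[:,:,::-1])
s=cv2.imread('pics/scene5.png')[60:210,240:400]; t=cv2.imread('pics/top5.png')[110:260,290:450]
cv2.imwrite('pics/c5.png',np.hstack([cv2.resize(x,None,fx=2.5,fy=2.5,interpolation=2) for x in(s,t)]))
E
```

```text
time: 5.95
ee_pos: [0.6123, -0.1322, 0.1954]
tcp_rot: [-180.0, 0.1, 3.4]
wrist_force: [0.5, 0.6, -1.5]
opening: 0.0554
time: 6.15
ee_pos: [0.6119, -0.1308, 0.1975]
tcp_rot: [-180.0, -0.0, 3.5]
wrist_force: [0.1, -0.4, -0.7]
opening: 0.0551
[ 0.61192923 -0.13083494  0.19753112] [-1.79991797e+02 -3.41394128e-03  3.46454116e+00]
```

View pics/wrist5.png

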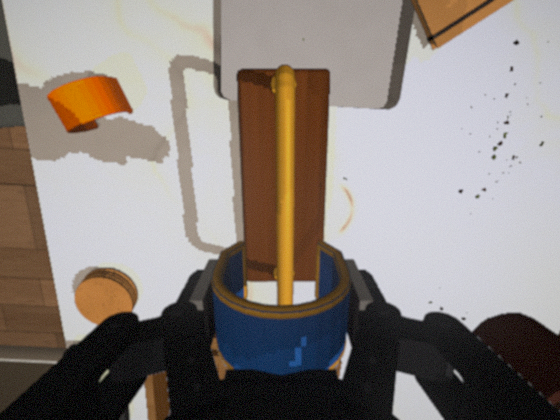

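View pics/c5.png

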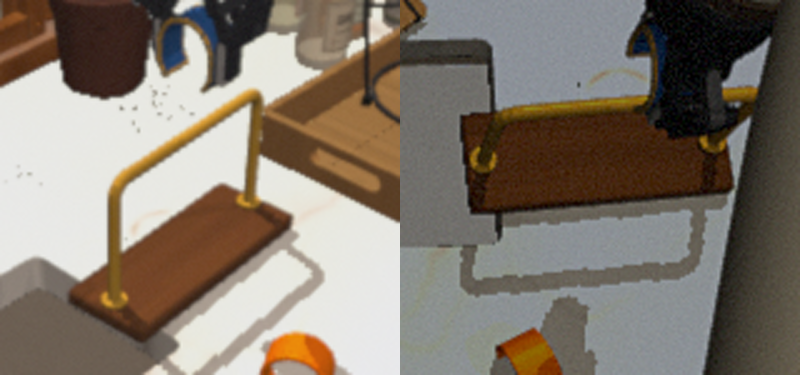

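The bar runs straight through the cuff's opening in the wrist view, at column 285 from row 70 down to 305, with the cuff gap at 240–320. The scene view shows the cuff still above the bar. Checking the offsets numerically.

```bash
python3 - <<'E'
from h import *
pose=(np.array([0.61192923,-0.13083494,0.19753112]),[-1.79991797e+02,-3.41394128e-03,3.46454116])
Ri=Ro.from_euler('xyz',pose[1],degrees=True).inv()
im=cv2.imread('pics/wrist5.png'); hsv=cv2.cvtColor(im,cv2.COLOR_BGR2HSV)
m=cv2.inRange(hsv,(15,150,90),(32,255,255))
for r in (100,140,180,220):
    c=np.where(m[r,250:320])[0]+250; u=(c.min()+c.max())/2
    X=onz("wrist",(u,r),.14,pose); print(r,c.min(),c.max(),X,Ri.apply(X-pose[0]))
X=onz("wrist",(286,66),.14,pose); print("far bend",X,Ri.apply(X-pose[0]))
print(proj("wrist",[.614,-.132,.14],pose))
E
```

```text
100 275 294 [ 0.60987068 -0.0471632   0.14      ] [ 0.00299814 -0.08363499  0.05754327]
140 275 295 [ 0.61170608 -0.07063316  0.14      ] [ 0.00341187 -0.060097    0.05753993]
180 276 294 [ 0.61336625 -0.09601403  0.14      ] [ 0.00353522 -0.0346622   0.05753629]
220 275 293 [ 0.61449248 -0.1235673   0.14      ] [ 0.00299432 -0.00709122  0.05753231]
far bend [ 0.60953075 -0.02847922  0.14      ] [ 0.00378791 -0.10230536  0.05754599]
[282.48644299 231.53570995]
```

```bash
python3 -m creep '[[0.003,0,0,0,0,0,0.4],[0.003,0.002,0.02,0,0,0,0.4],[0.003,0.002,0.04,0,0,0,0.4],[0.003,0.002,0.06,0,0,0,0.4],[0.003,0.002,0.08,0,0,0,0.4],[0.003,0.002,0.09,0,0,0,0.4],[0.003,0.002,0.096,0,0,0,0.4],[0.003,0.002,0.096,0,0,0,0.4]]';python3 -m creep '[[0,0,0,0,0,0,0.4],[0,0,0,0,0,0,0.4]]'; python3 - <<'E'
from h import *
for n in ("wrist","scene"):
    im=optics.camera(n)
    cv2.imwrite(f'pics/{n}6.png',im[:,:,::-1])
s=cv2.imread('pics/scene6.png')[60:210,240:400]; t=cv2.imread('pics/wrist6.png')[180:400,170:400]
cv2.imwrite('pics/c6.png',np.hstack([cv2.resize(x,(400,380),interpolation=2) for x in(s,t)]))
E
```

```text
time: 7.1
ee_pos: [0.6155, -0.1335, 0.1011]
tcp_rot: [-180.0, 0.0, 3.4]
wrist_force: [0.1, -0.7, -0.2]
opening: 0.0555
time: 7.3
ee_pos: [0.6161, -0.1338, 0.1024]
tcp_rot: [180.0, -0.1, 3.4]
wrist_force: [0.4, 0.0, -1.5]
opening: 0.0553
```

View pics/c6.png

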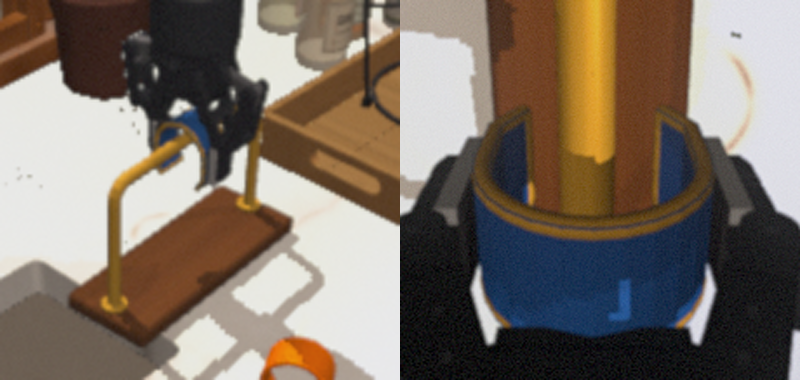

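The cuff straddles the bar, with the bar centred in the gap and no contact yet. Lowering the last few millimetres gently.

```bash
python3 -m creep '[[0,0,0.002,0,0,0,0.4],[0,0,0.004,0,0,0,0.4],[0,0,0.005,0,0,0,0.4],[0,0,0.005,0,0,0,0.4],[0,0,0.005,0,0,0,0.4]]'; python3 -m creep '[[0,0,0.001,0,0,0,0.4],[0,0,0.001,0,0,0,0.4],[0,0,0.001,0,0,0,0.4]]'
```

```text
time: 7.9
ee_pos: [0.6156, -0.1336, 0.0962]
tcp_rot: [-180.0, 0.0, 3.4]
wrist_force: [-0.1, -0.0, -1.0]
opening: 0.0553
time: 8.2
ee_pos: [0.6156, -0.1337, 0.0953]
tcp_rot: [180.0, 0.0, 3.4]
wrist_force: [-0.5, -0.6, -0.4]
opening: 0.0556
```

```bash
python3 -m creep '[[0,0,0.001,0,0,0,0.4],[0,0,0.001,0,0,0,0.4],[0,0,0.001,0,0,0,0.4]]'; python3 -m creep '[[0,0,0.001,0,0,0,0.4],[0,0,0.001,0,0,0,0.4],[0,0,0.001,0,0,0,0.4]]'
```

```text
time: 8.5
ee_pos: [0.6157, -0.1337, 0.0951]
tcp_rot: [180.0, -0.0, 3.4]
wrist_force: [-2.3, 0.1, 5.7]
opening: 0.0554
time: 8.8
ee_pos: [0.6158, -0.1337, 0.095]
tcp_rot: [180.0, -0.1, 3.4]
wrist_force: [-4.2, 1.6, 10.6]
opening: 0.0555
```

Contact shows as 6 to 11 N. I back off 1.5 mm to unload it, then open in small steps.

```bash
python3 -m creep '[[0,0,-0.0015,0,0,0,0.4],[0,0,-0.0015,0,0,0,0.4],[0,0,-0.0015,0,0,0,0.62],[0,0,-0.0015,0,0,0,0.66],[0,0,-0.0015,0,0,0,0.7],[0,0,-0.0015,0,0,0,0.75],[0,0,-0.0015,0,0,0,0.8],[0,0,-0.0015,0,0,0,0.85]]' 20;  python3 -m creep '[[0,0,0,0,0,0,0.9],[0,0,0,0,0,0,0.9],[0,0,0,0,0,0,0.9],[0,0,0,0,0,0,0.9]]'; python3 - <<'E'
from h import *
for n in ("wrist","scene"):
    im=optics.camera(n)
    cv2.imwrite(f'pics/{n}7.png',im[:,:,::-1])
s=cv2.imread('pics/scene7.png')[60:210,240:400]; t=cv2.imread('pics/wrist7.png')[180:400,170:400]
cv2.imwrite('pics/c7.png',np.hstack([cv2.resize(x,(400,380),interpolation=2) for x in(s,t)]))
E
```

```text
time: 9.6
ee_pos: [0.6156, -0.1336, 0.0946]
tcp_rot: [-180.0, 0.0, 3.4]
wrist_force: [-1.1, 0.2, 0.3]
opening: 0.0725
time: 10.0
ee_pos: [0.6156, -0.1336, 0.0948]
tcp_rot: [180.0, 0.0, 3.4]
wrist_force: [0.2, 0.5, 0.6]
opening: 0.077
```

View pics/c7.png

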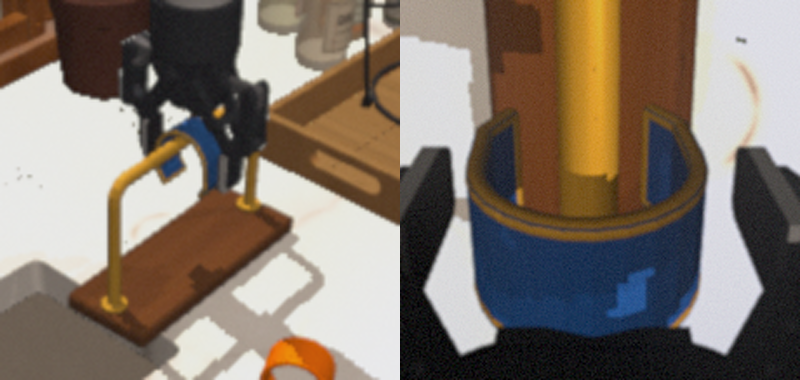

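The cuff is free and hanging on the bar, with the fingers clear on both sides (about 10 mm). Retreating straight up.

```bash
python3 -m creep '[[0,0,0,0,0,0,1],[0,0,-0.01,0,0,0,1],[0,0,-0.025,0,0,0,1],[0,0,-0.045,0,0,0,1],[0,0,-0.07,0,0,0,1],[0,0,-0.1,0,0,0,1],[0,0,-0.13,0,0,0,1],[0,0,-0.15,0,0,0,1]]';  python3 -m creep '[[0,0,0,0,0,0,1],[0,0,0,0,0,0,1]]'; python3 - <<'E'
from h import *
for n in ("wrist","scene","top"):
    im=optics.camera(n)
    cv2.imwrite(f'pics/{n}8.png',im[:,:,::-1])
s=cv2.imread('pics/scene8.png')[60:210,240:400]; t=cv2.imread('pics/wrist8.png')
cv2.imwrite('pics/c8.png',np.hstack([cv2.resize(x,(400,y),interpolation=2) for x,y in((s,380),(t,380))]))
E
```

```text
time: 10.9
ee_pos: [0.6158, -0.1337, 0.249]
tcp_rot: [179.9, -0.2, 3.4]
wrist_force: [0.1, 0.3, -0.2]
opening: 0.0856
time: 11.1
ee_pos: [0.6158, -0.1337, 0.2458]
tcp_rot: [180.0, -0.1, 3.4]
wrist_force: [-0.2, -0.4, -0.2]
opening: 0.0855
```

View pics/c8.png

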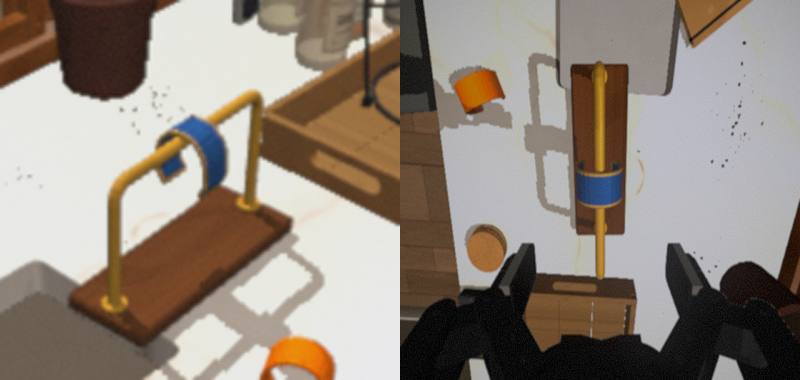

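View pics/scene8.png

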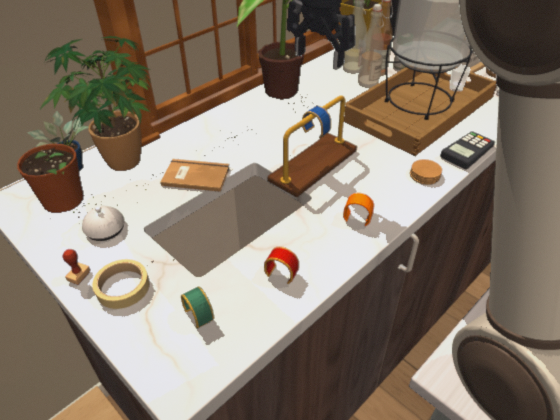

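The cuff hangs on the bar, crown up, at scene (316,122). Red at (282,264) and green at (197,306) are where they were. Letting it settle, then checking position, tilt and rest.

```bash
python3 -m creep '[[0,0,0,0,0,0,1],[0,0,0,0,0,0,1],[0,0,0,0,0,0,1],[0,0,0,0,0,0,1],[0,0,0,0,0,0,1],[0,0,0,0,0,0,1],[0,0,0,0,0,0,1],[0,0,0,0,0,0,1]]'; python3 -m creep '[[0,0,0,0,0,0,1],[0,0,0,0,0,0,1],[0,0,0,0,0,0,1],[0,0,0,0,0,0,1],[0,0,0,0,0,0,1],[0,0,0,0,0,0,1],[0,0,0,0,0,0,1],[0,0,0,0,0,0,1]]'; python3 - <<'E'
from h import *
o=bot.get_obs();pose=(o["ee_pos"],o["tcp_rot"]); w=cv2.cvtColor(optics.camera("wrist"),4); a=optics.camera("scene"); b=optics.camera("scene")
cv2.imwrite('pics/wrist9.png',w); cv2.imwrite('pics/scene9.png',a[:,:,::-1])
s8=cv2.imread('pics/scene8.png')[:,:,::-1]; s0=cv2.imread('pics/scene0.png')[:,:,::-1]
def cen(im,lo,hi,roi):
    x0,y0,x1,y1=roi; m=cv2.inRange(cv2.cvtColor(np.ascontiguousarray(im[y0:y1,x0:x1]),cv2.COLOR_RGB2HSV),lo,hi); M=cv2.moments(m,True); return x0+M['m10']/M['m00'],y0+M['m01']/M['m00'],M['m00']
B=((100,110,40),(128,255,255),(290,90,345,150))
for im in(s8,a,b): print("blue",cen(im,*B))
for im in(s0,b): print("red",cen(im,(0,170,90),(6,255,255),(255,235,310,295)),"green",cen(im,(60,80,30),(95,255,255),(175,280,220,330)))
c=cen(w[:,:,::-1],(100,110,40),(128,255,255),(200,150,330,260)); print("wrist",c)
X=onz("wrist",c[:2],.146,pose); d=X[:2]-np.array([.614,-.132]); th=np.radians(3.4); print(X,"rail x,y",d@[np.cos(th),np.sin(th)],d@[-np.sin(th),np.cos(th)])
cv2.imwrite('pics/c9.png',np.hstack([cv2.resize(x,(400,400),interpolation=2) for x in(a[85:155,285:355,::-1],w[150:250,230:330])]))
E
```

```text
time: 12.05
ee_pos: [0.6156, -0.1337, 0.2448]
tcp_rot: [180.0, -0.0, 3.4]
wrist_force: [0.1, 0.6, 0.4]
opening: 0.0853
time: 12.85
ee_pos: [0.6156, -0.1337, 0.2448]
tcp_rot: [-180.0, -0.0, 3.4]
wrist_force: [-0.3, -0.8, -0.9]
opening: 0.0851
blue (320.6371681415929, 118.53097345132744, 226.0)
blue (320.5486725663717, 118.49557522123894, 226.0)
blue (320.5733333333333, 118.55111111111111, 225.0)
red (283.21259842519686, 258.997375328084, 381.0) green (199.1676646706587, 305.439121756487, 501.0)
red (283.23376623376623, 259.0, 385.0) green (199.0941883767535, 305.4308617234469, 499.0)
wrist (279.8544339096486, 209.4500836586726, 1793.0)
[ 0.61558282 -0.13270378  0.146     ] rail x,y 0.001538290402998687 -0.000796414665167433
```

View pics/c9.png

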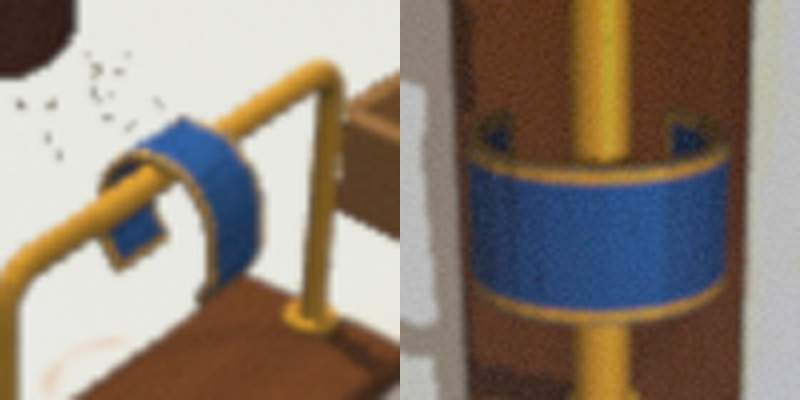

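The cuff hangs square to the bar and upright, within about 2 mm of the bar's middle, and it isn't moving. Red and green are unmoved. Handing in.

```bash
python3 -c "
from workcell import bot
print(bot.job_done(), bot.get_obs()['time'])"
```

```text
the job is handed in; nothing more can be done
the job is handed in; nothing more can be done
```

The blue cuff is hanging on the brass rail's bar, and I handed the job in at about 13 s of the 38 s allowed. I gripped it by its flat sides, carried it above the bar, lowered it until it touched lightly (about 10 N), backed off 1.5 mm, released it and lifted the gripper clear.

In the last pictures:
- **Position:** the crown sits about 2 mm sideways of the bar and 1 mm from its middle.
- **Attitude:** it looks square to the bar and crown up; I judged this by eye and did not measure the angles.
- **At rest:** it moved less than 0.1 px over nearly 2 s.
- **Other cuffs:** red and green shifted less than 0.1 px from the start.
- **Robot:** the gripper is open about 100 mm above the bar, touching nothing.

No check failed. The one disagreement was in the first measurements: the scene camera put the middle of the bar about 9 mm from where the top camera did. I used the post bases, which agreed in both views, and made a 3 mm correction from the wrist camera just before lowering.

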